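# Third hand at the carver's nailing jig

### The job

Pick up the wooden straightedge by its upright grip, lay one long face flush against the near edge of the carved panel on the jig, and with it push the panel square against the sprung fence until the fence has been pushed in about half of its travel, never all the way home. Finish while holding it there, gripping the straightedge, low on the jig board, and pressing steadily, so that the carver can nail the panel; touch the panel and the fence only with the straightedge, and leave the other things on the bench alone.

Things in the scene. Friction and masses are not known exactly. Their poses are not given: they have to be found in the camera images.
- jig: Nailing jig fixed to the bench: a plywood base board 12 mm thick, 330 mm along its x and 220 mm along its y (x from -160 to +170 mm of the origin), with a sprung wooden fence bar towards its +x end and, behind that, a dark fixed back block (34 mm tall above the board). Origin on the bench top below the board, its x axis points from the open end towards the fence, roughly away from the robot, z up; the board's top is at z = 12 mm.
- fence (a joint): How far the sprung fence is pushed in along the jig's +x, in m: 0 at rest (front), 0.024 fully home against the back block, the gap between them is then closed. Springs push back with 3 N at 0, growing by 0.5 N per mm (9 N at 0.012, half way).
- fence_face (a point): Middle of the fence's front face. At rest it lies at x = 95 mm, y = 0, z = 28 mm in the jig's frame; the face is 200 mm wide along the jig's y and 28 mm tall (z from 13.5 to 41.5 mm above the bench), and looks to the jig's -x. Its axes are parallel to the jig's; it moves only along the jig's x.
- panel: Loose wooden panel with a carved flower, lying flat on the jig board 30 to 70 mm short of the fence and a little askew: 100 mm along its x (from the near edge to the edge facing the fence), 130 mm along its y, 16 mm thick, the carving up to 5 mm more. 0.12 to 0.24 kg. Origin at the centre of its underside, x towards the fence.
- straightedge: Loose straightedge of pale wood with a dark upright grip, standing on the bench beside the jig, to the left or the right: a bar 44 mm wide (along its x), 180 mm long (its y), 24 mm tall, and on the middle of it a grip block 20 mm (x) by 56 mm (y) rising from 24 to 70 mm above the underside. Either long face may be used; symmetric. About 0.2 kg. Origin at the centre of its underside, z up.
- straightedge_grip (a point): Point in the middle of the grip block, 50 mm above the straightedge's underside.
- mallet: Bystander: carver's mallet lying on the other side of the jig, dark round head 72 mm in diameter and 100 mm long, 270 mm overall along its x. Origin below the handle, about 70 mm from the handle's end.
- chisel_wide: Bystander: wide chisel, 210 mm long, 25 mm high, lying at the far left of the jig. Origin near its middle, x towards the blade.
- rosette: Bystander: wooden flower disc, 100 mm across, 24 mm thick, lying at the far right.
- chisel_narrow: Bystander: narrow chisel, 210 mm long, 25 mm high, beside the wide one. Origin near its middle, x towards the blade.
- tin: Bystander: standing tin, 74 mm in diameter, 100 mm tall, at the left. Origin at the centre of its underside.
- offcut: Bystander: wooden offcut 150 x 45 x 30 mm at the far right. Origin at the centre of its underside.
Not all that is in view belongs to the job. Leave any blue look-alike of the straightedge alone.

How it is judged:
By the outcome, as a careful person would: the job done as asked, in the order asked, and still so for the second after the job is handed in, while the arm keeps its last pose, push and grip.
It also fails if it takes over 48 s, if anything falls off the work surface, if the arm or the gripper's body presses on something with over 40 N, if the wrist force passes 120 N, or if a joint passes its speed limit or range.

### The arm

A 6-joint arm with a two-finger parallel gripper is mounted at the origin on the work surface. World frame = base frame: x ahead of the robot, y to its left, z up, the work surface at z = 0. Lengths are in mm, angles in rad, forces in N, time in s.
With the tool pointing down it reaches from about 275 to 825 mm from the base axis. Payload 4.9 kg.
Tool frame: the origin (TCP) lies midway between the tips of the shut fingers; the grasp point (between the pads) lies 19 mm behind it; z points along the fingers, y is the line along which they close (so a half turn about z gives the same grasp; the last joint's range is limited). The gripper opens to 85 mm and grips with 20 to 120 N. Pads are 22 mm wide; open, the fingers measure 114 mm over their backs; the gripper's body (76 mm by 85 mm) begins 54 mm behind the grasp point. The pads swing forward as they close: fully open they stand 13 mm farther back than shut.
Start: joints at [-1.285, 0.326, -0.193, 1.052, 0, 1.437], TCP at [224.181, -502.256, 231.281] pointing down, gripper open.
Joint ranges: [-2.65, 2.65], [-0.97, 1.79], [-1.3, 1.35], [-1.93, 2.1], [-1.47, 1.37], [-3.14, 3.14]. Speed limits (rad/s): [2.57, 2.57, 3.14, 3.14, 3.14, 3.14].

### API

Orientations are given as a unit quaternion [w, x, y, z].
In Python, from workcell import r gives the robot as it stands.
- The arm moves only by the tool send_rows, never from a script. Its argument "motion" is a list of rows, each a list of 7 numbers: the shift along the world's x, y, z in mm, then the turn, a rotation vector about the world's x, y, z in rad, then the opening, from 0 (shut) to 1 (fully open). A call has 1 to 8 rows; each row shifts and turns the commanded pose from where the row before left it; what a row does not reach is not made up. A row lasts 1/12 s, in which the tool goes at most 41.7 mm and 7.16 degrees, less where a joint would pass 70% of its speed; a pose out of reach is approached as far as the arm can. A call is refused whole if a number of a shift passes 41.7 or a number of a turn 0.125, either way. A call with a gripper value outside its range is refused whole. The fingers move at their own pace and stop on an object; "newtons" is the grip in N (left out, the last holds). Time passes only in rows, so rows that do not move let the fingers close. It gives the time, the measured TCP pose, the force, the opening and the grip force at its end, in the units of the state.
- r.read_state(): the state, without advancing time (a new reading comes with each control period).
- r.camera(name): name is "scene" or "top" or "wrist"; returns the picture (480x640x3 uint8, blue, green, red); there is no depth.
- r.camera_info(name): a dict with "K" (3x3 intrinsics, pixels), "position" and "rotation" of the camera in the world; the wrist camera has in their place "hand_eye" (4x4, takes a point from camera to tool coordinates, whose origin is the TCP and whose axes are the flange's). Camera axes: x right, y up, looking along -z (the intrinsics and any distortion apply to the point x, -y, -z); pixel columns grow to the right and rows downward; lengths in mm; the calibration is good to about 2 mm. A picture is of the moment at which its call begins: read the wrist's pose just before it. camera_info takes no time and is no camera call.
- r.close_job(): hands the job in; it is judged then, once.
Trained networks look in the newest picture that a camera, given by its name, has taken for a name from the list of things; names that differ only in an ending like _2 or _b are one class to them, and where a whole thing is asked for, a point or a joint stands for the part that bears it (a point fixed in the world has none). Each returns a list of dicts, best first, with "confidence" (0 to 1); they miss things now and then, are a little off and sometimes report something else, mostly with a low value. They report only what shows in the picture. A call takes as long as a camera call. They do not tell look-alikes from the thing itself.
- r.spot_in(camera, label): "centre" ([x, y, z] in mm, in world coordinates, good to about 4 mm: the middle of the surface that is visible of it).
- r.landmark_of(camera, label): "centre" ([x, y, z] in mm, in world coordinates, good to about 4 mm: a listed point, or the origin of a listed thing).
The state is a dict: "clock": time; "joint_positions": joint angles; "joint_vel": joint speeds; "effort": joint torques, N m; "tcp_pos": TCP position; "eef_rot": TCP orientation; "ft_force": force on the tool from outside, world axes, zero at the start; "torque": the same for the moment, N m; "grip_width": opening from 0.0 (shut) to 1.0 (fully open); "grip_force": force on a finger pad.
Only numpy, scipy, OpenCV 4.12 (cv2) and the standard library are available. Lean on these libraries where they do the work, as an engineer would, in place of code of your own. Each camera call takes 0.05 s, during which the arm holds its last target. There are 200 camera calls.

## Working session

There is one attempt and no reset: what is moved stays moved. The work goes in short steps, Python scripts to look and compute and a tool call to move; the robot and the scene stay as the last step left them, time stands still between calls to the robot, and variables do not carry over. Pictures are saved under pics/ and viewed, at most 10 in all, crops included, and the job is handed in when it is done.

Besides the shell and the picture viewer there is one more tool, called after "Call:" by a JSON object that holds its "fn" and its "kwargs". send_rows: Moves the arm, as the interface text tells. Its arguments: {"type":"object","properties":{"motion":{"type":"array"},"newtons":{"type":"number"}},"required":["motion"]}

```bash
mkdir -p pics; python3 - <<'E'
from workcell import r
import cv2,numpy as np
s=r.read_state();print(s['clock'],s['tcp_pos'],s['eef_rot'],s['grip_width'])
for c in ['top','scene']:
    im=r.camera(c);cv2.imwrite(f'pics/{c}0.png',im)
    i=r.camera_info(c);print(c,{k:np.round(v,3).tolist() if not isinstance(v,str) else v for k,v in i.items()})
for l in ['jig','fence_face','panel','straightedge','straightedge_grip','mallet','tin']:
    for d in r.landmark_of('top',l)[:3]: print(l,np.round(d['centre'],1),d['confidence'])
E
```

```text
0.0 [ 224.02181279 -501.6955627   230.51456176] [-8.35853354e-04  9.78051567e-01  2.08361295e-01 -6.77715074e-05] 1.0030814675494124
top {'K': [[600.723, 0.0, 322.03], [0.0, 600.723, 232.961], [0.0, 0.0, 1.0]], 'position': [342.036, 5.163, 1692.101], 'rotation': [-0.702, -0.033, 0.028, 0.71]}
scene {'K': [[467.607, 0.0, 320.557], [0.0, 467.607, 238.51], [0.0, 0.0, 1.0]], 'position': [1123.505, 631.684, 660.96], 'rotation': [0.325, 0.184, 0.436, 0.819]}
jig [465.7 308.4  49.3] 0.71
fence_face [664.  -58.9  27.2] 0.73
panel [574.6 -31.3   9.8] 0.95
straightedge [250.2 315.2   2.5] 0.68
straightedge [ 4.717e+02  3.088e+02 -4.000e-01] 0.58
straightedge [466.  308.8  49.7] 0.55
straightedge_grip [251.7 308.5  45.4] 0.82
straightedge_grip [468.  311.2  49.6] 0.61
mallet [ 487.4 -334.     3.9] 0.86
mallet [564.8 486.4  -2.8] 0.28
tin [567.8 489.5   0. ] 0.57
```

View pics/top0.png

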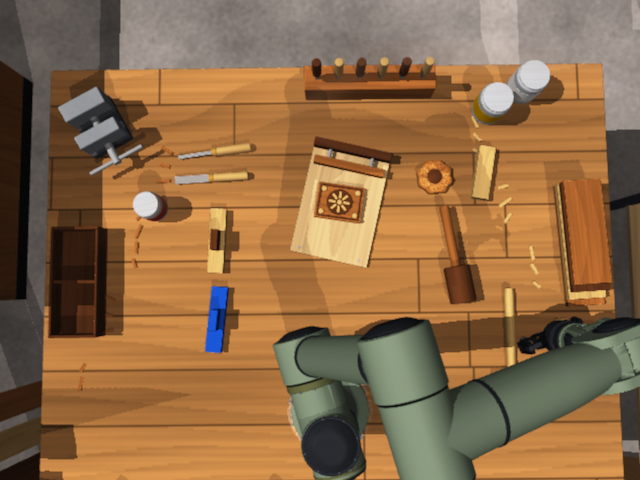

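View pics/scene0.png

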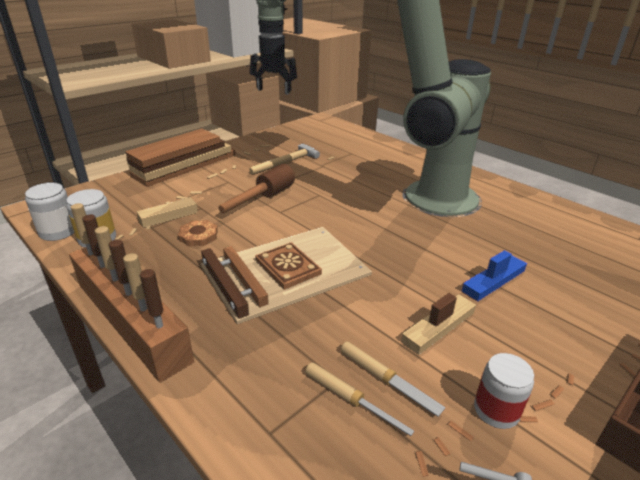

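The top view shows the pale straightedge at about (218,240), the blue look-alike at (217,320), and the jig at about (340,205) with the panel on it. I'll enlarge the jig and straightedge for corners.

```bash
cat > h.py <<'E'
from workcell import r
import cv2,numpy as np
from scipy.spatial.transform import Rotation as R
def rot(q): return R.from_quat([q[1],q[2],q[3],q[0]])
def cam(name,st=None):
    i=r.camera_info(name);K=np.array(i['K'])
    if 'position' in i:
        q=np.array(i['rotation']); M=rot(q).as_matrix() if q.size==4 else q
        return K,np.array(i['position']),M,i
    T=np.eye(4);T[:3,:3]=rot(st['eef_rot']).as_matrix();T[:3,3]=st['tcp_pos']
    T=T@np.array(i['hand_eye']);return K,T[:3,3],T[:3,:3],i
def px2w(c,uv,z):
    K,p,M,i=c;uv=np.atleast_2d(uv).astype(float)
    d=np.array(i.get('distortion',i.get('dist',np.zeros(5))),float)
    n=cv2.undistortPoints(uv[:,None],K,d)[:,0]
    ray=np.c_[n[:,0],-n[:,1],-np.ones(len(n))]@M.T
    return p+ray*((z-p[2])/ray[:,2])[:,None]
def w2px(c,P):
    K,p,M,i=c;d=np.array(i.get('distortion',i.get('dist',np.zeros(5))),float)
    q=(np.atleast_2d(P)-p)@M;n=q/-q[:,2:]
    return cv2.projectPoints(np.c_[n[:,0],-n[:,1],np.ones(len(n))],np.zeros(3),np.zeros(3),K,d)[0][:,0]
E
python3 - <<'E'
from h import *
im=cv2.imread('pics/top0.png');print(list(r.camera_info('top')))
cv2.imwrite('pics/crop0.png',cv2.resize(im[130:280,200:400],None,fx=4,fy=4,interpolation=cv2.INTER_CUBIC))
E
```

```text
['K', 'position', 'rotation']
```

View pics/crop0.png

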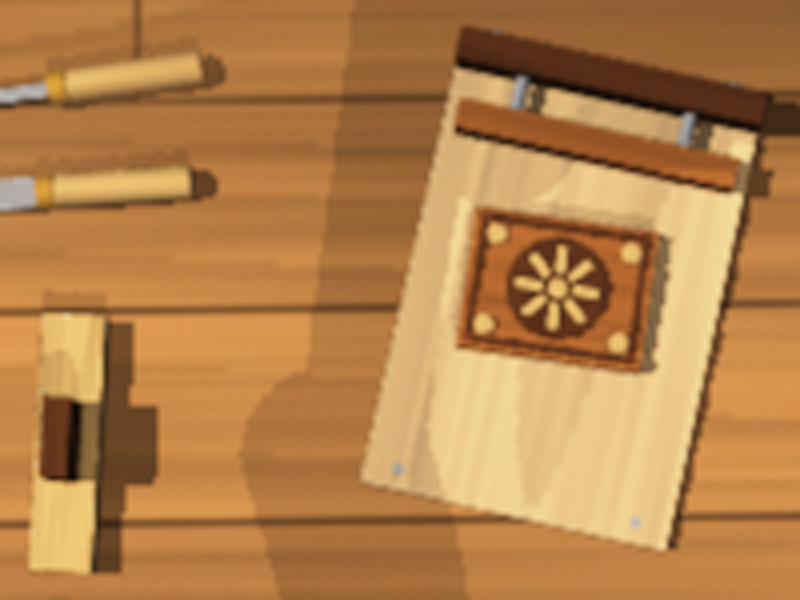

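The crop shows the board's near corners at (361,483) and (672,550), the fence front at (457,130)–(735,190), the panel corners at (478,208), (662,235), (641,373), (457,345), and the straightedge corners at (42,312), (106,316), (95,572), (29,570).

```bash
python3 - <<'E'
from h import *
c=cam('top')
f=lambda a,z: px2w(c,np.array(a)/4+[200,130]-0.375*0,z)[:,:2]
def ang(v): return np.degrees(np.arctan2(v[1],v[0]))
b=f([(361,483),(672,550)],12); n=b[0]-b[1]; print('board near mid',b.mean(0).round(1),'len',np.linalg.norm(n),'yaw x',ang(n)-90)
bs=f([(361,483),(459,66)],12);print('left side',ang(bs[1]-bs[0]),np.linalg.norm(bs[1]-bs[0]))
fe=f([(457,130),(735,190)],41.5);n=fe[0]-fe[1];print('fence',fe.mean(0).round(1),np.linalg.norm(n),ang(n)-90)
p=f([(478,208),(662,235),(641,373),(457,345)],28);print('panel',p.mean(0).round(1),ang(p[0]-p[1])-90,ang(p[3]-p[2])-90,ang(p[0]-p[3]),np.linalg.norm(p[0]-p[1]),np.linalg.norm(p[0]-p[3]), 'near mid',p[2:].mean(0))
s=f([(42,312),(106,316),(95,572),(29,570)],24);print('se',s.mean(0).round(1),ang(s[0]-s[3]),ang(s[1]-s[2]),np.linalg.norm(s[0]-s[3]))
for y in(-14.,-13,-12.):
  a=np.radians(ang(b[0]-b[1])-90); 
q=r.read_state()['eef_rot'];print(rot(q).as_matrix().round(3))
print(np.round(r.camera_info('wrist')['hand_eye'],2),r.camera_info('wrist').keys())
E
```

```text
board near mid [414.4  -2.6] len 222.37787821114173 yaw x -12.81293276214133
left side -13.602309970230182 304.49049905535225
fence [660.5 -60.8] 197.79076618133294 -13.060814251563968
panel [571.4 -34.6] -9.147011541711919 -9.385804301823555 -9.235711568510965 130.10995798294667 97.6267750062717 near mid [523.08279664 -26.57448073]
se [469.4 309.2] -2.5822374035110034 -2.292140936858912 180.4434434761289
[[ 0.913  0.408 -0.   ]
 [ 0.408 -0.913  0.   ]
 [ 0.    -0.    -1.   ]]
[[   0.      0.95    0.31   80.03]
 [   1.     -0.     -0.      1.2 ]
 [  -0.      0.31   -0.95 -142.41]
 [   0.      0.      0.      1.  ]] dict_keys(['K', 'hand_eye'])
```

Call:
{"fn": "send_rows", "kwargs": {"motion": [[11,37,-2,0,0,0.122,1],[11,37,-2,0,0,0.122,1],[11,37,-2,0,0,0.122,1],[11,37,-2,0,0,0.122,1],[11,37,-2,0,0,0.122,1],[11,37,-2,0,0,0.122,1],[11,37,-2,0,0,0.122,1],[11,37,-2,0,0,0.122,1]]}}

```text
clock: 1.12
tcp_pos: [312.3, -204.7, 215.4]
eef_rot: [0.0, 0.765, 0.645, 0.0]
ft_force: [1.2, 0.1, 0.7]
grip_width: 0.998
grip_force: 0.0
```

Call:
{"fn": "send_rows", "kwargs": {"motion": [[11,37,-2,0,0,0.122,1],[11,37,-2,0,0,0.122,1],[11,37,-2,0,0,0.122,1],[11,37,-2,0,0,0.122,1],[11,37,-2,0,0,0.122,1],[11,37,-2,0,0,0.122,1],[11,37,-2,0,0,0.122,1],[11,37,-2,0,0,0.122,1]]}}

```text
clock: 1.78
tcp_pos: [400.5, 91.8, 199.5]
eef_rot: [0.001, 0.372, 0.928, 0.0]
ft_force: [1.1, -1.3, 0.3]
grip_width: 0.999
grip_force: 0.0
```

Call:
{"fn": "send_rows", "kwargs": {"motion": [[11,37,-5,0,0,0.122,1],[11,37,-5,0,0,0.122,1],[11,37,-5,0,0,0.122,1],[11,37,-5,0,0,0.122,1],[11,37,-5,0,0,0.122,1],[12,34,-5,0,0,0.117,1],[0,0,0,0,0,0,1],[0,0,0,0,0,0,1]]}}

```text
clock: 2.45
tcp_pos: [467.0, 310.1, 168.4]
eef_rot: [-0.0, 0.02, 1.0, -0.0]
ft_force: [0.1, -0.3, 0.4]
grip_width: 1.004
grip_force: 0.0
```

```bash
cat > look.py <<'E'
import sys;from h import *
s=r.read_state();im=r.camera('wrist');cv2.imwrite(f'pics/{sys.argv[1]}.png',im)
print(s['clock'],s['tcp_pos'].round(1) if hasattr(s['tcp_pos'],'round') else s['tcp_pos'],'yaw_x',rot(s['eef_rot']).as_matrix().round(3).tolist(),np.round(s['ft_force'],1),s['grip_width'],s['grip_force'],np.round(s['joint_positions'],2))
np.savez(f'pics/{sys.argv[1]}.npz',p=s['tcp_pos'],q=s['eef_rot'])
for l in sys.argv[2:]:
    for d in r.landmark_of('wrist',l)[:2]: print(l,np.round(d['centre'],1),d['confidence'])
E
python3 look.py w1 straightedge straightedge_grip
```

```text
2.45 [467.  310.1 168.4] yaw_x [[-0.999, 0.041, -0.001], [0.041, 0.999, -0.001], [0.001, -0.001, -1.0]] [ 0.1 -0.3  0.4] 1.0038903581166647 0.0 [ 0.45  0.4  -0.26  0.92 -0.    0.5 ]
straightedge [473.1 311.9  -0.7] 0.79
```

View pics/w1.png

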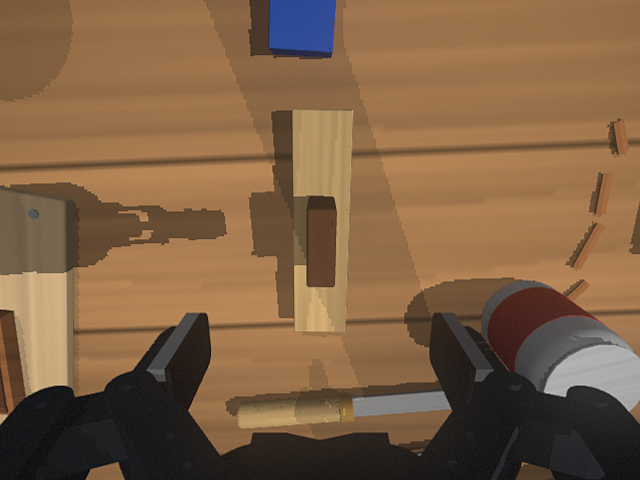

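The wrist view shows the bar with corners (293,110), (353,110), (345,331), (295,332), and the grip top from about (308,197) to (333,287). The fingers straddle it and the tin is clear at right.

```bash
python3 - <<'E'
from h import *
d=np.load('pics/w1.npz');c=cam('wrist',dict(tcp_pos=d['p'],eef_rot=d['q']))
s=px2w(c,[(293,110),(353,110),(345,331),(295,332)],24)[:,:2]
g=px2w(c,[(308,211),(336,210),(334,287),(307,287)],70)[:,:2]
print(s.round(1),s.mean(0),g.round(1),g.mean(0))
for a,b in((0,3),(1,2)): v=s[b]-s[a];print(np.linalg.norm(v),np.degrees(np.arctan2(v[1],v[0])))
E
```

```text
[[382.8 294. ]
 [384.6 336.7]
 [562.7 327.5]
 [562.  284.7]] [473.01426376 310.72592766] [[446.2 303. ]
 [446.3 321.1]
 [500.5 318.3]
 [499.8 299.6]] [473.20985622 310.49953338]
179.38525248482247 -2.9803037944783406
178.38496103912584 -2.97643974945007
```

Call:
{"fn": "send_rows", "kwargs": {"motion": [[3,0,-35,0,0,-0.011,1],[3,0.5,-35,0,0,0,1],[0,0,-35,0,0,0,1],[0,0,-23,0,0,0,1],[0,0,-9,0,0,0,1],[0,0,0,0,0,0,1]]}}

```text
clock: 3.1
tcp_pos: [471.6, 307.3, 30.8]
eef_rot: [-0.002, 0.028, 1.0, -0.001]
ft_force: [-0.3, -0.5, -1.0]
grip_width: 1.003
grip_force: 0.0
```

Call:
{"fn": "send_rows", "kwargs": {"motion": [[0,0,0,0,0,0,0],[0,0,0,0,0,0,0],[0,0,0,0,0,0,0],[0,0,0,0,0,0,0],[0,0,0,0,0,0,0],[0,0,0,0,0,0,0],[0,0,0,0,0,0,0],[0,0,0,0,0,0,0]], "newtons": 70}}

```text
clock: 3.77
tcp_pos: [473.8, 309.7, 33.3]
eef_rot: [0.001, 0.027, 1.0, 0.0]
ft_force: [-1.3, 0.4, 6.8]
grip_width: 0.223
grip_force: 68.1
```

Call:
{"fn": "send_rows", "kwargs": {"motion": [[0,0,10,0,0,0,0],[0,0,25,0,0,0,0],[0,0,30,0,0,0,0],[0,0,25,0,0,0,0],[0,-23,0,0,0,-0.12,0],[0,-23,0,0,0,-0.12,0],[0,-23,0,0,0,-0.12,0],[0,-23,0,0,0,-0.12,0]]}}

```text
clock: 4.43
tcp_pos: [472.6, 216.4, 122.7]
eef_rot: [-0.0, 0.266, 0.964, -0.0]
ft_force: [0.4, 0.0, -1.5]
grip_width: 0.223
grip_force: 68.9
```

Call:
{"fn": "send_rows", "kwargs": {"motion": [[0,-23,0,0,0,-0.12,0],[0,-23,0,0,0,-0.12,0],[0,-23,0,0,0,-0.12,0],[0,-23,0,0,0,-0.12,0],[0,-23,0,0,0,-0.12,0],[0,-23,0,0,0,-0.12,0],[0,-23,0,0,0,-0.12,0],[0,-23,0,0,0,-0.12,0]]}}

```text
clock: 5.1
tcp_pos: [472.6, 32.2, 122.6]
eef_rot: [-0.0, 0.682, 0.732, -0.0]
ft_force: [0.0, 0.5, -2.5]
grip_width: 0.224
grip_force: 68.9
```

Call:
{"fn": "send_rows", "kwargs": {"motion": [[0,-23,0,0,0,-0.12,0],[0,-23,0,0,0,-0.12,0],[0,0,0,0,0,0,0],[0,0,0,0,0,0,0]]}}

```text
clock: 5.43
tcp_pos: [473.0, -13.5, 122.5]
eef_rot: [-0.0, 0.763, 0.647, 0.0]
ft_force: [-0.6, -0.5, -2.8]
grip_width: 0.225
grip_force: 68.9
```

```bash
python3 look.py w2 straightedge panel fence_face jig; python3 -c "
from h import *
cv2.imwrite('pics/top2.png',cv2.resize(r.camera('top')[130:280,250:450],None,fx=4,fy=4,interpolation=cv2.INTER_CUBIC))
for n in ['straightedge','panel','fence_face']: print(n,[(np.round(d['centre'],1),d['confidence']) for d in r.landmark_of('top',n)[:2]])"
```

```text
5.4333 [473.  -13.5 122.5] yaw_x [[0.163, 0.987, -0.0], [0.987, -0.163, 0.0], [0.0, -0.0, -1.0]] [-0.6 -0.5 -2.8] 0.2245357856106265 68.86923551559448 [-0.18  0.3  -0.54  0.73  0.    1.55]
straightedge [475.2 -10.1  88.2] 0.97
panel [574.  -34.5  10.1] 0.69
fence_face [666.3 -56.7  24.7] 0.69
straightedge [(array([254.1, 314. ,   2.9]), 0.98)]
panel [(array([577.9, -32. ,   9.9]), 0.56)]
fence_face [(array([660.7, -58.5,  24.8]), 0.84)]
```

View pics/w2.png

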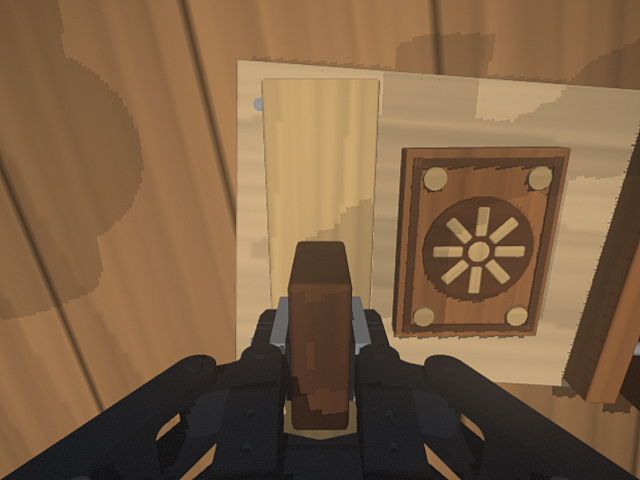

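The grip is held well and the bar lies at (263–380, 79) running down. The panel top has corners about (409,149), (569,148), (536,334), (402,333), and the fence is at right (about (600,370)).

```bash
python3 - <<'E'
from h import *
d=np.load('pics/w2.npz');c=cam('wrist',dict(tcp_pos=d['p'],eef_rot=d['q']))
a=lambda v:np.degrees(np.arctan2(v[1],v[0]))
for zb in(112,114,116):
  b=px2w(c,[(263,79),(380,79),(370,310)],zb)[:,:2];print(zb,b.round(1).tolist(),a(b[1]-b[2])-90,np.linalg.norm(b[0]-b[1]),'far end y vs tcp',b[:2].mean(0)-d['p'][:2])
p=px2w(c,[(409,149),(569,148),(536,334),(402,333)],28)[:,:2]
print(p.round(1).tolist(),p.mean(0),a(p[0]-p[3])-90,a(p[1]-p[2])-90,np.linalg.norm(p[0]-p[3]),np.linalg.norm(p[0]-p[1]))
ex=np.array([.974,-.2266]);ey=np.array([.2266,.974])
# tool
t=d['p'][:2];o=np.array([571.0,-38.5]);print('tool jig',(t-o)@ex,(t-o)@ey,'panel jig',[( (q-o)@ex).round(1) for q in p])
# fence line lower-front edge of top
f=px2w(c,[(587,402),(640,249)],41.5)[:,:2];print('fence',f,a(f[1]-f[0])-90,[(q-o)@ex for q in f])
E
```

```text
112 [[469.6, 81.2], [512.4, 74.2], [497.0, -19.9]] -9.292690957179389 43.40214581690677 far end y vs tcp [18.06176057 91.22648283]
114 [[469.8, 81.0], [512.1, 74.0], [496.9, -18.8]] -9.292690957179346 42.83457548602173 far end y vs tcp [18.02274585 91.0359898 ]
116 [[470.1, 80.8], [511.8, 73.9], [496.8, -17.8]] -9.29269095717936 42.26700515513679 far end y vs tcp [17.98373114 90.84549676]
[[538.7, 38.4], [634.3, 23.3], [615.6, -103.5], [522.1, -87.2]] [577.65609414 -32.24292191] -7.513608691779524 -8.379344413601999 126.76076831663734 96.81940639377268
tool jig -101.15821957031673 2.117860977616731 panel jig [np.float64(-48.9), np.float64(47.6), np.float64(58.2), np.float64(-36.6)]
fence [[ 644.59960558 -155.72038015]
 [ 671.42365399  -43.64612841]] -13.460067501517514 [np.float64(98.24815397284313), np.float64(98.97875168784013)]
```

View pics/top2.png

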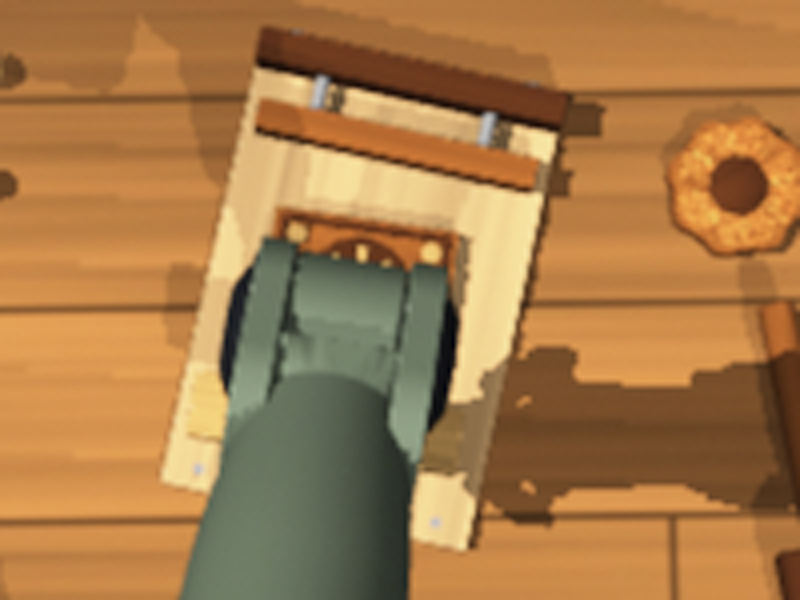

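The top view confirms nothing moved: the panel and fence are untouched and the arm is over the near end of the board. Lowering the bar now.

Call:
{"fn": "send_rows", "kwargs": {"motion": [[0,0,-20,0,0,0,0],[0,0,-30,0,0,0,0],[0,0,-15,0,0,0,0],[0,0,-6,0,0,0,0],[0,0,-2,0,0,0,0],[0,0,0,0,0,0,0],[0,0,0,0,0,0,0]]}}

```text
clock: 6.47
tcp_pos: [474.1, -12.8, 50.1]
eef_rot: [0.001, 0.762, 0.647, 0.0]
ft_force: [0.7, -0.5, -1.1]
grip_width: 0.225
grip_force: 68.8
```

Call:
{"fn": "send_rows", "kwargs": {"motion": [[0,0,-2,0,0,0,0],[0,0,0,0,0,0,0],[0,0,0,0,0,0,0]]}}

```text
clock: 6.72
tcp_pos: [473.7, -12.8, 47.9]
eef_rot: [0.0, 0.762, 0.647, 0.0]
ft_force: [-0.3, -0.0, -1.4]
grip_width: 0.227
grip_force: 68.8
```

Call:
{"fn": "send_rows", "kwargs": {"motion": [[0,0,-1,0,0,0,0],[0,0,0,0,0,0,0],[0,0,0,0,0,0,0]]}}

```text
clock: 6.97
tcp_pos: [473.1, -12.8, 46.3]
eef_rot: [-0.0, 0.762, 0.647, -0.0]
ft_force: [0.2, -0.6, -2.8]
grip_width: 0.227
grip_force: 68.8
```

Call:
{"fn": "send_rows", "kwargs": {"motion": [[0,0,-1,0,0,0,0],[0,0,0,0,0,0,0],[0,0,0,0,0,0,0]]}}

```text
clock: 7.22
tcp_pos: [473.3, -12.8, 45.3]
eef_rot: [0.0, 0.762, 0.647, 0.0]
ft_force: [-0.4, 0.0, -0.7]
grip_width: 0.224
grip_force: 69.1
```

Call:
{"fn": "send_rows", "kwargs": {"motion": [[0,0,-1,0,0,0,0],[0,0,0,0,0,0,0],[0,0,0,0,0,0,0]]}}

```text
clock: 7.47
tcp_pos: [473.4, -12.8, 45.2]
eef_rot: [0.0, 0.762, 0.647, 0.0]
ft_force: [-1.8, 1.1, 9.9]
grip_width: 0.224
grip_force: 70.6
```

Contact with the board found at about TCP z 45, so I raise the bar 1.5 mm and approach the panel.

Call:
{"fn": "send_rows", "kwargs": {"motion": [[0,0,1.5,0,0,0,0],[4,-0.8,0,0,0,0,0],[4,-0.8,0,0,0,0,0],[4,-0.8,0,0,0,0,0],[4,-0.8,0,0,0,0,0],[2,-0.4,0,0,0,0,0],[0,0,0,0,0,0,0],[0,0,0,0,0,0,0]]}}

```text
clock: 8.13
tcp_pos: [491.1, -16.4, 45.6]
eef_rot: [-0.0, 0.762, 0.647, -0.0]
ft_force: [-0.5, 0.2, -1.7]
grip_width: 0.222
grip_force: 68.9
```

```bash
python3 look.py w3
```

```text
8.1333 [491.1 -16.4  45.6] yaw_x [[0.162, 0.987, -0.0], [0.987, -0.162, 0.0], [0.0, -0.0, -1.0]] [-0.5  0.2 -1.7] 0.22226168302867058 68.91733288764954 [-0.18  0.44 -0.58  0.56  0.    1.55]
```

View pics/w3.png

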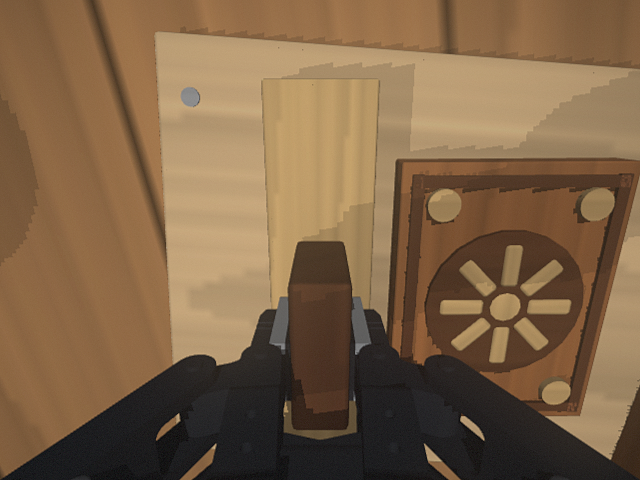

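The bar front edge runs (379,79)→(371,300) and the panel's near top edge runs (404,161)→(398,362), leaving a small gap.

```bash
python3 - <<'E'
from h import *
d=np.load('pics/w3.npz');c=cam('wrist',dict(tcp_pos=d['p'],eef_rot=d['q']))
a=lambda v:np.degrees(np.arctan2(v[1],v[0]))
b=px2w(c,[(379,79),(371,300)],37)[:,:2];p=px2w(c,[(404,161),(398,362)],28)[:,:2]
n=np.array([.987,-.16]);print(b,p,a(b[0]-b[1])-90,a(p[0]-p[1])-90,(p-b[0])@n,(b-b[0])@n)
E
```

```text
[[529.8471994   71.27987111]
 [516.13875282 -16.94218717]] [[537.85972752  39.17864621]
 [525.74273617 -57.04255247]] -8.832312422645998 -7.177391106965899 [13.04456124 16.48048257] [0.         0.58529255]
```

Call:
{"fn": "send_rows", "kwargs": {"motion": [[3.9,-0.9,0,0,0,0.015,0],[3.9,-0.9,0,0,0,0,0],[3.9,-0.9,0,0,0,0,0],[2,-0.45,0,0,0,0,0],[2,-0.45,0,0,0,0,0],[2,-0.45,0,0,0,0,0],[2,-0.45,0,0,0,0,0],[2,-0.45,0,0,0,0,0]]}}

```text
clock: 8.85
tcp_pos: [513.1, -21.3, 45.7]
eef_rot: [-0.0, 0.757, 0.653, 0.0]
ft_force: [0.3, 0.4, -2.3]
grip_width: 0.227
grip_force: 69.0
```

Call:
{"fn": "send_rows", "kwargs": {"motion": [[2,-0.45,0,0,0,0,0],[2,-0.45,0,0,0,-0.011,0],[2,-0.45,0,0,0,-0.011,0],[2,-0.45,0,0,0,-0.011,0],[2,-0.45,0,0,0,-0.011,0],[2,-0.45,0,0,0,-0.011,0],[2,-0.45,0,0,0,-0.011,0],[2,-0.45,0,0,0,-0.015,0]]}}

```text
clock: 9.52
tcp_pos: [529.1, -24.9, 45.8]
eef_rot: [-0.0, 0.784, 0.621, 0.0]
ft_force: [-0.1, 1.3, -2.1]
grip_width: 0.224
grip_force: 69.0
```

```bash
python3 look.py w4
```

```text
9.5167 [529.1 -24.9  45.8] yaw_x [[0.228, 0.974, 0.0], [0.974, -0.228, 0.0], [0.0, -0.0, -1.0]] [-0.1  1.3 -2.1] 0.22409772834628622 69.03014302253723 [-0.19  0.49 -0.48  0.6   0.    1.61]
```

View pics/w4.png

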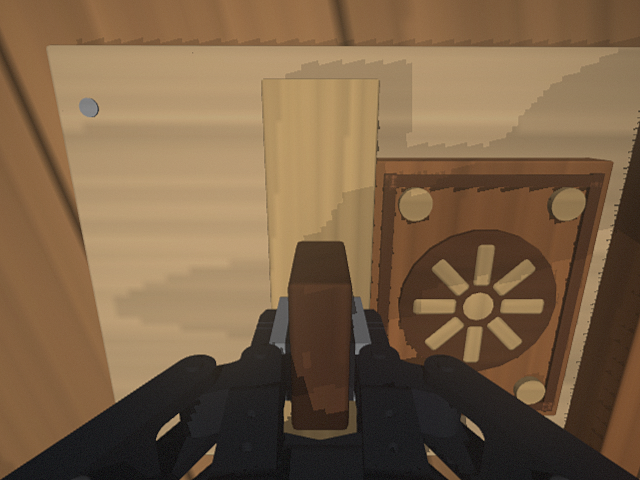

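The panel now lies flush against the bar face (col about 377). The fence is at lower right, with a gap left before it. Continuing.

Call:
{"fn": "send_rows", "kwargs": {"motion": [[2,-0.45,0,0,0,0,0],[2,-0.45,0,0,0,0,0],[2,-0.45,0,0,0,0,0],[2,-0.45,0,0,0,0,0],[2,-0.45,0,0,0,0,0],[2,-0.45,0,0,0,0,0],[0,0,0,0,0,0,0]]}}

```text
clock: 10.15
tcp_pos: [541.5, -27.8, 45.8]
eef_rot: [0.0, 0.783, 0.622, 0.0]
ft_force: [-0.1, 0.5, -1.6]
grip_width: 0.228
grip_force: 69.0
```

Call:
{"fn": "send_rows", "kwargs": {"motion": [[1,-0.23,0,0,0,0,0],[1,-0.23,0,0,0,0,0],[1,-0.23,0,0,0,0,0],[1,-0.23,0,0,0,0,0],[0,0,0,0,0,0,0]]}}

```text
clock: 10.57
tcp_pos: [545.1, -28.6, 45.8]
eef_rot: [0.0, 0.783, 0.622, 0.0]
ft_force: [-1.1, 0.4, -1.4]
grip_width: 0.225
grip_force: 69.0
```

Call:
{"fn": "send_rows", "kwargs": {"motion": [[1,-0.23,0,0,0,0,0],[1,-0.23,0,0,0,0,0],[1,-0.23,0,0,0,0,0],[0,0,0,0,0,0,0]]}}

```text
clock: 10.9
tcp_pos: [545.6, -28.6, 45.3]
eef_rot: [-0.002, 0.783, 0.622, -0.001]
ft_force: [-6.6, 1.0, 2.2]
grip_width: 0.224
grip_force: 69.7
```

Call:
{"fn": "send_rows", "kwargs": {"motion": [[1,-0.23,0,0,0,0,0],[1,-0.23,0,0,0,0,0],[1,-0.23,0,0,0,0,0],[0,0,0,0,0,0,0]]}}

```text
clock: 11.23
tcp_pos: [547.9, -28.9, 45.2]
eef_rot: [-0.002, 0.783, 0.622, -0.002]
ft_force: [-7.9, 2.2, 4.0]
grip_width: 0.23
grip_force: 69.8
```

Call:
{"fn": "send_rows", "kwargs": {"motion": [[0,0,1,0,0,0,0],[1,-0.23,0,0,0,0,0],[1,-0.23,0,0,0,0,0],[1,-0.23,0,0,0,0,0],[1,-0.23,0,0,0,0,0],[0,0,0,0,0,0,0],[0,0,0,0,0,0,0]]}}

```text
clock: 11.82
tcp_pos: [551.8, -29.9, 45.5]
eef_rot: [-0.003, 0.783, 0.622, -0.002]
ft_force: [-5.5, 1.9, -2.2]
grip_width: 0.226
grip_force: 69.1
```

Call:
{"fn": "send_rows", "kwargs": {"motion": [[1,-0.23,0,0,0,0,0],[1,-0.23,0,0,0,0,0],[1,-0.23,0,0,0,0,0],[0,0,0,0,0,0,0],[0,0,0,0,0,0,0]]}}

```text
clock: 12.23
tcp_pos: [553.6, -30.2, 45.4]
eef_rot: [-0.004, 0.783, 0.621, -0.002]
ft_force: [-8.2, 3.4, -0.3]
grip_width: 0.224
grip_force: 69.6
```

```bash
python3 look.py w5 panel fence_face; python3 -c "
from h import *
im=r.camera('scene');cv2.imwrite('pics/scene5.png',cv2.resize(im[210:330,180:380],None,fx=4,fy=4,interpolation=cv2.INTER_CUBIC))
cv2.imwrite('pics/top5.png',cv2.resize(r.camera('top')[130:230,290:410],None,fx=6,fy=6,interpolation=cv2.INTER_CUBIC))"
```

```text
12.2333 [553.6 -30.2  45.4] yaw_x [[0.228, 0.974, -0.008], [0.974, -0.228, 0.003], [0.001, -0.008, -1.0]] [-8.2  3.4 -0.3] 0.22363038250064868 69.60732579231262 [-0.19  0.53 -0.4   0.64  0.    1.61]
panel [623.1 -50.6  12.8] 0.85
fence_face [670.  -56.   25.6] 0.81
```

View pics/top5.png

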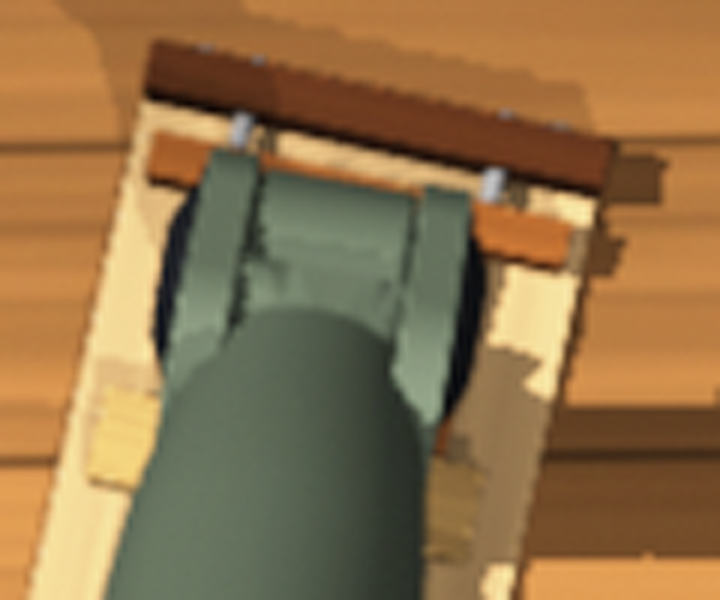

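The top view shows the fence pushed in a little, evenly on both sides, with a clear gap to the back block. I'll measure the shift against the first picture.

```bash
cat > fence.py <<'E'
from h import *
c=cam('top');o=np.array([571.,-38.5]);ex=np.array([.974,-.2266]);ey=np.array([.2266,.974])
def prof(im,y):
    xs=np.arange(60,170,.25);out=0
    for yy in np.arange(y-5,y+5.1,1):
        P=np.c_[o+xs[:,None]*ex+yy*ey,np.full(len(xs),41.5)]
        uv=w2px(c,P).astype(np.float32)
        out=out+cv2.remap(im,uv[:,None,0],uv[:,None,1],cv2.INTER_LINEAR)[:,0].astype(float)
    return xs,out/11
A=cv2.imread('pics/top0.png');B=r.camera('top')
for y in(87,-87):
    xs,a=prof(A,y);_,b=prof(B,y)
    for n,p in(('0',a),('now',b)):
        g=np.gradient(cv2.GaussianBlur(p[:,0][:,None],(1,9),0).ravel())  # blue: wood pale vs fence dark
        i=[k for k in range(1,len(g)-1) if abs(g[k])>.8*1 and abs(g[k])>=abs(g[k-1]) and abs(g[k])>abs(g[k+1])]
        print(y,n,[(float(xs[k]),round(float(g[k]),1)) for k in i])
s=r.read_state();print(s['clock'],s['tcp_pos'],s['ft_force'])
E
python3 fence.py
```

```text
87 0 [(90.25, -5.1), (95.5, 1.2), (116.25, 3.6), (136.75, -5.4), (164.5, 2.2)]
87 now [(98.25, -5.0), (103.25, 1.2), (123.75, 4.0), (136.75, -5.7), (164.75, 2.4)]
-87 0 [(89.75, -6.2), (94.75, 1.3), (115.5, 3.9), (135.75, -5.8), (141.25, 0.8), (164.25, 2.1)]
-87 now [(61.0, 2.5), (97.75, -6.7), (102.5, 1.4), (123.25, 3.7), (135.75, -6.8), (141.5, 0.9), (164.25, 2.1)]
12.5333 [553.52649256 -30.16066704  45.41381428] [-8.16514647  3.62681002  0.84376948]
```

Call:
{"fn": "send_rows", "kwargs": {"motion": [[1,-0.23,0.3,0,0,0,0],[1,-0.23,0,0,0,0,0],[1,-0.23,0,0,0,0,0],[1,-0.23,0,0,0,0,0],[1,-0.23,0,0,0,0,0],[0,0,0,0,0,0,0],[0,0,0,0,0,0,0],[0,0,0,0,0,0,0]]}}

```text
clock: 13.2
tcp_pos: [556.3, -30.8, 45.5]
eef_rot: [-0.005, 0.783, 0.622, -0.004]
ft_force: [-13.6, 4.0, 5.7]
grip_width: 0.229
grip_force: 70.2
```

```bash
python3 fence.py; python3 look.py w6
```

```text
87 0 [(90.25, -5.1), (95.5, 1.2), (116.25, 3.6), (136.75, -5.4), (164.5, 2.2)]
87 now [(101.0, -4.4), (106.0, 1.3), (126.5, 4.0), (136.75, -5.7), (164.75, 2.3)]
-87 0 [(89.75, -6.2), (94.75, 1.3), (115.5, 3.9), (135.75, -5.8), (141.25, 0.8), (164.25, 2.1)]
-87 now [(61.25, 3.5), (100.25, -6.6), (105.0, 1.4), (126.25, 3.8), (135.75, -6.4), (141.0, 0.9), (142.5, 0.9), (164.25, 2.0)]
13.25 [556.29311449 -30.76570126  45.51386704] [-13.82282484   4.17046882   5.92917854]
13.25 [556.3 -30.8  45.5] yaw_x [[0.227, 0.974, -0.012], [0.974, -0.227, 0.003], [0.001, -0.013, -1.0]] [-13.8   4.2   5.9] 0.22635794733170975 70.23798108100891 [-0.19  0.54 -0.39  0.65  0.    1.61]
```

View pics/w6.png

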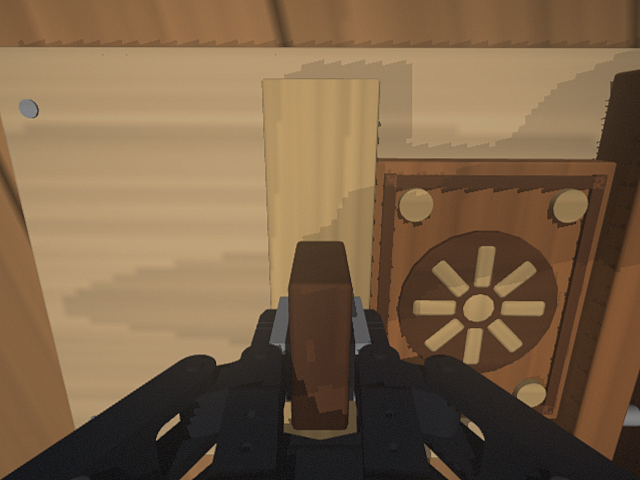

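The panel is flush to the bar (col about 377) and to the fence at right. The fence is in 10.6 mm, and the bar drags slightly on the board, so I lift a touch and add a little push.

Call:
{"fn": "send_rows", "kwargs": {"motion": [[0.5,-0.12,0.6,0,0,0,0],[0.5,-0.12,0,0,0,0,0],[0,0,0,0,0,0,0],[0,0,0,0,0,0,0],[0,0,0,0,0,0,0]]}}

```text
clock: 13.72
tcp_pos: [558.6, -31.4, 45.7]
eef_rot: [-0.004, 0.783, 0.621, -0.003]
ft_force: [-9.0, 4.3, -2.5]
grip_width: 0.225
grip_force: 69.3
```

```bash
python3 fence.py
```

```text
87 0 [(90.25, -5.1), (95.5, 1.2), (116.25, 3.6), (136.75, -5.4), (164.5, 2.2)]
87 now [(103.25, -5.0), (108.75, 1.3), (129.25, 3.9), (136.75, -5.7), (164.5, 2.3)]
-87 0 [(89.75, -6.2), (94.75, 1.3), (115.5, 3.9), (135.75, -5.8), (141.25, 0.8), (164.25, 2.1)]
-87 now [(63.0, 3.3), (63.75, 3.3), (102.5, -6.3), (107.25, 1.5), (128.5, 3.8), (135.75, -6.6), (141.5, 1.0), (164.25, 2.0)]
13.7667 [558.6302728  -31.35525052  45.66701168] [-8.67920215  3.32088071 -1.82672757]
```

Call:
{"fn": "send_rows", "kwargs": {"motion": [[0,0,0,0,0,0,0],[0,0,0,0,0,0,0],[0,0,0,0,0,0,0],[0,0,0,0,0,0,0],[0,0,0,0,0,0,0],[0,0,0,0,0,0,0]]}}

```text
clock: 14.27
tcp_pos: [558.6, -31.4, 45.6]
eef_rot: [-0.004, 0.783, 0.622, -0.003]
ft_force: [-8.0, 3.2, -2.5]
grip_width: 0.224
grip_force: 69.3
```

```bash
python3 fence.py | grep -v ' 0 '; python3 -c "
from workcell import r
print(r.close_job())"
```

```text
87 now [(103.25, -5.0), (108.75, 1.3), (129.25, 3.8), (136.75, -5.7), (164.5, 2.3)]
-87 now [(63.75, 3.3), (102.5, -6.4), (107.0, 1.5), (128.5, 3.7), (135.75, -6.5), (141.0, 0.9), (142.0, 0.9), (164.25, 1.9)]
14.3167 [558.62007134 -31.36837289  45.64088069] [-8.48443842  2.7326269  -2.73377059]
the job is handed in; nothing more can be done
None
```

The job is handed in at 14.3 s (no verdict came back): the panel is held square against the fence by the gripped straightedge, with the fence pushed in about 13 of its 24 mm at a steady 9 N or so.

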